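Roll a stock tin in front of the code reader

TASK

A stock tin lies on its side at one end of the wooden tray. With your fingertips on the top of the tin, roll it along the tray until it stops with its end centred in front of the code reader's window and square to it, then let go. Do not pick the tin up or shove it from low down, keep it lying on its side on the tray floor, and leave everything else where it is.

Things in the scene. Friction and masses are not known exactly. Their poses are not given: they have to be found in the camera images.
- tin: Full closed steel can with a paper band, 75 mm diameter, 110 mm long, about 0.45 kg, lying on its side. Origin: middle of its axis, 37.5 mm above the tray floor; x along the axis, y and z turn as it rolls (z up at start). It rolls without slipping; moving slowly, it stops within millimetres. A fingertip pressed on top at a few N does not slip, so the axis advances half as far as the tip.
- tray: Fixed wooden tray, 146 mm (x) by 400 mm (y, the long way, along which the tin rolls). Origin: centre of its underside, on the table. Floor surface 10 mm above that; rims 8 mm thick, 14 mm above the floor; 130 mm between the long rims, so the tin lying across has 10 mm to spare at each end. The tin starts near one end, the jar stands near the other.
- window (a point): Centre of the code reader's window, 26 mm wide, in a black housing 46 mm wide, 74 mm high, fixed to the table 47 mm off the tray's +x long side. It is 47.5 mm above the table (the height of the tin's axis) and looks along its -x straight across the tray; its axes are parallel to the tray's. The tin is in place when it has the window's position along the tray's y.
- jar: Small upright glass jar with a steel cap, 48 mm in diameter, 75 mm high, standing loose on the tray floor at the end away from the tin; leave it alone. Origin at the centre of its underside.
- bowl: White ceramic tea bowl, 96 mm across, 52 mm high, loose on the table on the robot's side of the tray; leave it alone. Origin at the centre of its underside.
- mould: Aluminium mooncake mould with a spring plunger, 62 mm across (88 mm over its two ears), 104 mm high, loose on the table beyond the tray to one side of the reader; leave it alone. Origin at the centre of its underside.
- pinkbox: Pink tin box, 65 by 95 mm, 55 mm high, loose on the table beyond the tray to one side of the reader; leave it alone. Origin at the centre of its underside.
- spare_a: Upright spare tin, same make, 75 mm across, 110 mm high, on the table at the left; leave it alone. Origin at the centre of its underside.
- spare_b: Another upright spare tin beside it; leave it alone. Origin at the centre of its underside.
Not all that is in view belongs to the job. Leave any blue, green or orange look-alike of the tin alone.

How it is judged:
On the way, in this order (a step that is already met when the one before it is completed fails the run):
1. the fingers press on the upper half of the tin (contact force between the fingers and tin above 0.5 N and height (world z) of the grasp point above 0.06 m), for 0.05 s.
2. the tin has rolled a quarter turn about its length (angle between tin's own z axis and vertical above 1.4 rad and angle between tin's own x axis and vertical above 1.35 rad), for 0.02 s.
At the end, for the whole second after the job is handed in: The tin lies at rest on its side on the tray floor, its centre within 10 mm of the window's centre along the tray and its axis within 0.16 rad of square to the tray (y of tin in the frame of window between -0.01 and 0.01 m and angle between the x axis of tin and the x axis of tray, either way round below 0.16 rad and x of tin in the frame of tray between -0.02 and 0.02 m and height (world z) of tin between 0.044 and 0.051 m and linear speed of tin below 0.01 m/s); the robot touches nothing.
It fails at once if the tin is lifted more than 12 mm off the tray floor (height (world z) of tin above 0.0595 m).
It fails at once if the tin is tipped off its side (angle between tin's own x axis and vertical below 1.25 rad or angle between tin's own x axis and vertical above 1.9 rad).
It fails at once if the fingers push or hold the tin from low down, with the fingertips below its middle (contact force between the fingers and tin above 0.5 N and height (world z) of the grasp point below 0.06 m).
It fails at once if a bystander is moved more than 20 mm (distance of any of jar, bowl, mould, pinkbox, spare_a, spare_b from where it was at the start of the episode above 0.02 m).
It also fails if it takes over 61 s, if anything falls off the work surface, if the arm or the gripper's body presses on something with over 40 N, if the wrist force passes 120 N, or if a joint passes its speed limit or range.

ROBOT

A 7-joint arm with a two-finger parallel gripper is mounted at the origin on the work surface. World frame = base frame: x ahead of the robot, y to its left, z up, the work surface at z = 0. Lengths are in m, angles in rad, forces in N, time in s.
With the tool pointing down it reaches from about 0.4 to 0.85 m from the base axis. Payload 10.4 kg.
Tool frame: the origin (TCP) lies at the very end of the fingers, on their centre line; the grasp point (between the pads) lies manip.grasp_offset behind it (manip.grasp_offset is the distance from the TCP to the grasp point, in m); z points along the fingers, y is the line along which they close (so a half turn about z gives the same grasp; the last joint's range is limited). The gripper opens to 85 mm and grips with 20 to 120 N. Pads are 22 mm wide; open, the fingers measure 114 mm over their backs; the gripper's body (76 mm by 85 mm) begins 54 mm behind the grasp point. The pads swing forward as they close: fully open they stand 13 mm farther back than shut.
Start: joints at [1.091, 0.332, -0.065, 1.46, 0.022, 1.35, -0.088], TCP at [0.276, -0.561, 0.231] pointing down, gripper open.
Joint ranges: [-2.6, 2.6], [-0.5, 2.12], [-1.47, 1.34], [0.16, 2.42], [-1.27, 4.41], [0.06, 2.06], [-2.6, 2.6]. Speed limits (rad/s): [2.22, 2.22, 2.79, 2.79, 3.14, 3.14, 3.14].

INTERFACE

Orientations are given as a unit quaternion [x, y, z, w].
In Python, from station import manip gives the robot as it stands.
- The arm moves only by the tool carry_out, never from a script. Its argument "motion" is one flat list of numbers, 6 for each row, row after row: the shift along the tool's x, y, z normalised to -1 to 1, where 1 is 0.03 m, then the turn, a rotation vector about the tool's x, y, z normalised to -1 to 1, where 1 is 6 degrees. In form: [dx, dy, dz, wx, wy, wz, dx, dy, dz, wx, wy, wz, ...]. A call has 1 to 10 rows; each row shifts and turns the commanded pose from where the row before left it, along the tool's axes as they then stand; what a row does not reach is not made up. A row lasts 1/12 s, in which the tool goes at most 41.7 mm and 7.16 degrees, less where a joint would pass 70% of its speed; a pose out of reach is approached as far as the arm can. A call with a number of a shift or a turn outside -1 to 1 is refused whole. A call with a gripper value outside its range is refused whole. "jaw" is the gripper command: -1 is shut, 1 is fully open, values between are in proportion, set as the call begins (left out, the last holds). The fingers move at their own pace and stop on an object; the grip force is fixed at half the most. Time passes only in rows, so rows that do not move let the fingers close. It gives the time, the measured TCP pose, the force, the opening and the grip force at its end, in the units of the state.
- manip.get_obs(): the state, without advancing time (a new reading comes with each control period).
- manip.snapshot(name): name is "side" or "top" or "wrist"; returns (picture, depth): 420x560x3 uint8, red, green, blue; 420x560 float32, m along the optical axis (not along the pixel's ray), 0 where there is no reading.
- manip.camera_params(name): a dict with "K" (3x3 intrinsics, pixels), "position" and "attitude" of the camera in the world. Camera axes: x right, y down, z forward; pixel columns grow to the right and rows downward; lengths in m; the calibration is good to about 2 mm. A picture is of the moment at which its call begins: read the wrist's pose just before it. camera_params takes no time and is no camera call; for the wrist camera it gives the pose at the moment of the call.
- manip.sign_off(): hands the job in; it is judged then, once.
The state is a dict: "clock": time; "joint_positions": joint angles; "qvel": joint speeds; "joint_efforts": joint torques, N m; "tcp_pos": TCP position; "ee_rot": TCP orientation; "contact_force": force on the tool from outside, world axes, zero at the start; "wrist_torque": the same for the moment, N m; "gripper_width": finger opening in m; "grip_force": force on a finger pad.
Only numpy, scipy, OpenCV 4.12 (cv2) and the standard library are available. Lean on these libraries where they do the work, as an engineer would, in place of code of your own. Each camera call takes 0.05 s, during which the arm holds its last target. There are 200 camera calls.

## Working session

There is one attempt and no reset: what is moved stays moved. The work goes in short steps, Python scripts to look and compute and a tool call to move; the robot and the scene stay as the last step left them, time stands still between calls to the robot, and variables do not carry over. Pictures are saved under pics/ and viewed, at most 10 in all, crops included, and the job is handed in when it is done.

Besides the shell and the picture viewer there is one more tool, called as name(argument=value, ...), one argument or row to a line, values as JSON. carry_out: Moves the arm, as the interface text tells. Scaled input: -1 to 1 covers 0.03 m each way for a shift and 6 degrees each way for a turn. Its arguments: {"type":"object","properties":{"motion":{"type":"array","items":{"type":"number","minimum":-1,"maximum":1}},"jaw":{"type":"number"}},"required":["motion"]}

```bash
mkdir -p pics
python3 - <<'E'
from station import manip
import cv2,numpy as np
print(manip.get_obs(), manip.grasp_offset)
for n in ["top","side"]:
    p,d=manip.snapshot(n); cv2.imwrite(f"pics/{n}0.png",p[:,:,::-1]); np.savez(f"{n}0.npz",p=p,d=d,**manip.camera_params(n)); print(n,manip.camera_params(n))
E
```

```text
{'clock': 0.0, 'joint_positions': array([ 1.0914009 ,  0.33286901, -0.06469552,  1.46098379,  0.02157208,
        1.34991671, -0.08846906]), 'qvel': array([ 1.68677709e-03,  7.66012144e-04,  1.04994750e-03,  6.28371116e-04,
        2.81055647e-04, -7.16424105e-04,  4.92533004e-06]), 'joint_efforts': array([ 1.76368940e-03, -6.25435209e+01,  5.03224216e-02, -3.91597044e+01,
        1.62874471e-02,  9.81301884e-03,  1.67345058e-05]), 'tcp_pos': array([ 0.27549391, -0.56055902,  0.23049743]), 'ee_rot': array([ 9.74025356e-01,  2.26437753e-01, -1.89958978e-04, -7.16579780e-04]), 'contact_force': array([ 0.08254387, -0.7055966 ,  1.07999711]), 'wrist_torque': array([-0.00688965,  0.04809258, -0.01268235]), 'grip_force': 0.0, 'gripper_width': 0.08524323785154911} 0.0187
top {'K': array([[489.87330044,   0.        , 282.62360277],
       [  0.        , 489.87330044, 209.04608348],
       [  0.        ,   0.        ,   1.        ]]), 'position': array([0.2972545 , 0.09034784, 1.17667872]), 'attitude': array([-0.70150209,  0.70699428, -0.06691227,  0.05980512])}
side {'K': array([[405.80962701,   0.        , 274.84599703],
       [  0.        , 405.80962701, 213.20877454],
       [  0.        ,   0.        ,   1.        ]]), 'position': array([ 0.47972154, -0.72942708,  0.5584906 ]), 'attitude': array([ 0.8699492 , -0.008926  ,  0.00501783, -0.49303502])}
```

View pics/top0.png

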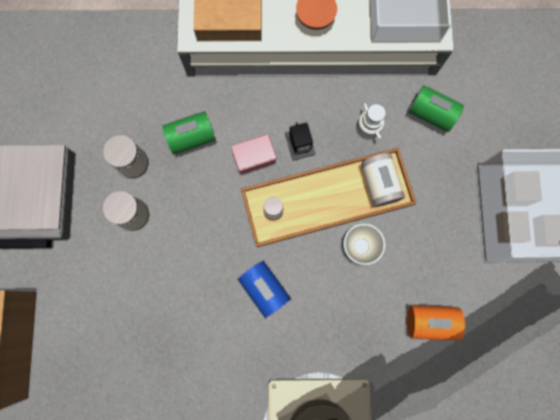

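View pics/side0.png

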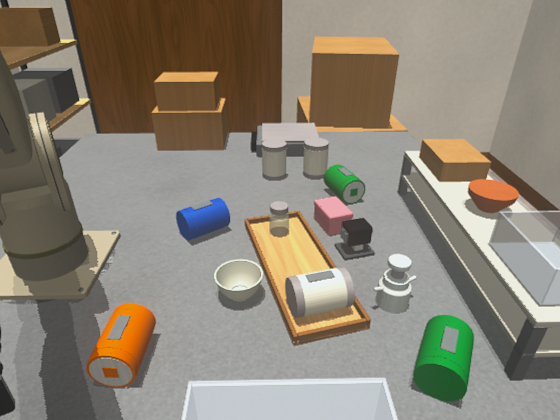

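Candidates in the top view: the white-band tin in the tray (384,178), green (189,132), green (437,108), blue (264,289), orange (436,323), and upright spares (121,151) and (121,208). By the description it is the white one lying in the tray. The jar is at (273,208), the reader at (301,138), and the mould at (373,120). The side view agrees: tin (320,292), reader (356,235).

```bash
cat > h.py <<'E'
import numpy as np,cv2
from scipy.spatial.transform import Rotation as R
def load(f):
    return dict(np.load(f))
def ray(c,uv):
    uv=np.atleast_2d(uv).astype(float)
    d=np.c_[uv,np.ones(len(uv))]@np.linalg.inv(c['K']).T
    return d@R.from_quat(c['attitude']).as_matrix().T
def plane(c,uv,z):
    d=ray(c,uv); return c['position']+d*((z-c['position'][2])/d[:,2])[:,None]
def cloud(c):
    v,u=np.mgrid[:420,:560]
    return (c['position']+ray(c,np.c_[u.ravel(),v.ravel()])*c['d'].reshape(-1,1)).reshape(420,560,3)
def tri(c1,u1,c2,u2):
    a,b=ray(c1,u1)[0],ray(c2,u2)[0]
    s=np.linalg.lstsq(np.c_[a,-b],c2['position']-c1['position'],rcond=None)[0]
    p,q=c1['position']+s[0]*a,c2['position']+s[1]*b
    return (p+q)/2,np.linalg.norm(p-q)
E
python3 - <<'E'
from h import *
t=load('top0.npz'); s=load('side0.npz')
hsv=cv2.cvtColor(t['p'],cv2.COLOR_RGB2HSV)
# tray: wood colours inside ROI
m=((hsv[...,0]<35)&(hsv[...,1]>90)).astype(np.uint8); roi=np.zeros_like(m); roi[140:252,232:422]=1
bowl=cv2.circle(np.ones_like(m),(364,244),23,0,-1)
pk=((hsv[...,0]>165)|(hsv[...,0]<3)).astype(np.uint8)
m=m*roi*bowl*(1-pk); m=cv2.morphologyEx(m,cv2.MORPH_OPEN,np.ones((3,3)))
n,l,st,_=cv2.connectedComponentsWithStats(m); m=(l==1+st[1:,4].argmax())
vu=np.argwhere(m); P=plane(t,vu[:,::-1],0.024)
r=cv2.minAreaRect(P[:,:2].astype(np.float32)); print('tray',r); print(cv2.boxPoints(r))
# cloud z at rim/ floor
C=cloud(t); 
print('floor z',np.median(C[195:205,300:340,2]),'table z',np.median(C[300:320,150:200,2]))
for nm,c,b in [('top',t,(355,145,415,210)),('side',s,(280,262,360,320))]:
    Q=cloud(c)[b[1]:b[3],b[0]:b[2]].reshape(-1,3); Q=Q[(Q[:,2]>.05)&(Q[:,2]<.1)]
    print(nm,'tin rect',cv2.minAreaRect(Q[:,:2].astype(np.float32)),'zmax',np.percentile(Q[:,2],98))
for nm,c,b in [('top',t,(280,115,322,162)),('side',s,(335,212,378,258))]:
    Q=cloud(c)[b[1]:b[3],b[0]:b[2]].reshape(-1,3); g=c['p'][b[1]:b[3],b[0]:b[2]].max(2).ravel()
    for lo in(.03,.068):
        q=Q[(Q[:,2]>lo)&(Q[:,2]<.09)]
        print(nm,'reader',lo,len(q),cv2.minAreaRect(q[:,:2].astype(np.float32)),np.percentile(q[:,2],98))
cv2.imwrite('pics/crop1.png',np.hstack([cv2.resize(t['p'][110:215,240:420],(400,233)),cv2.resize(s['p'][205:345,240:420],(400,311))[:233]])[:,:,::-1])
a=cv2.resize(t['p'][110:215,270:420],None,fx=4,fy=4); b=cv2.resize(s['p'][210:260,330:390],None,fx=6,fy=6)
cv2.imwrite('pics/crop1.png',np.hstack([a[:,:440] if 0 else cv2.resize(a,(430,300)),cv2.resize(b,(360,300))])[:,:,::-1])
E
```

```text
tray ((0.5378047227859497, -0.03211699426174164), (0.14562571048736572, 0.3975882828235626), 14.70447826385498)
[[ 0.41691604  0.14168388]
 [ 0.5178373  -0.24288255]
 [ 0.65869343 -0.20591787]
 [ 0.55777216  0.17864856]]
floor z 0.009218146157754958 table z -0.00034837215372485186
top tin rect ((0.5688853859901428, -0.15712881088256836), (0.11067583411931992, 0.07370315492153168), 14.685996055603027) zmax 0.08775485411980005
side tin rect ((0.5724289417266846, -0.16345784068107605), (0.1102289929986, 0.07213819026947021), 14.769034385681152) zmax 0.08528771916268908
top reader 0.03 563 ((0.6797332167625427, 0.035251468420028687), (0.07118388265371323, 0.04653182253241539), 15.697486877441406) 0.07689313860751329
top reader 0.068 423 ((0.6749991774559021, 0.0337880477309227), (0.05669068917632103, 0.045791927725076675), 15.04863452911377) 0.07699072959660062
side reader 0.03 900 ((0.6750842332839966, 0.0653528943657875), (0.07133260369300842, 0.11756066232919693), 12.602782249450684) 0.073344042094476
side reader 0.068 300 ((0.6775290369987488, 0.03190627321600914), (0.055360037833452225, 0.049833234399557114), 14.693570137023926) 0.07364205224374847
```

View pics/crop1.png

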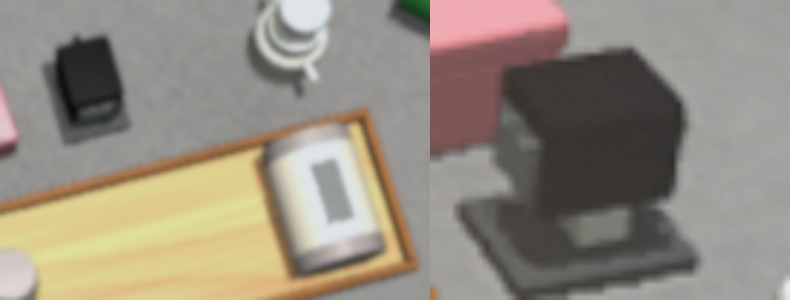

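The tin is the white one, at tray y ≈ -0.133. The window is at tray y ≈ +0.028, and the tray yaw is 14.7°. The heights match: tin top about 0.086, housing top about 0.075, floor about 0.009. The roll is therefore about 160 mm. I'll work with the tool's y along the tin axis and the two tips about 50 mm apart.

carry_out(
  motion=[0.73,-0.358,0,0,0,0,0.73,-0.358,0,0,0,0,0.73,-0.358,0,0,0,0,0.73,-0.358,0,0,0,0,0.73,-0.358,0,0,0,0,0.73,-0.358,0,0,0,0,0.73,-0.358,0,0,0,0,0.73,-0.358,0,0,0,0,0.73,-0.358,0,0,0,0,0.73,-0.358,0,0,0,0],
  jaw=0.2,
)

```text
clock: 0.93
tcp_pos: [0.4253, -0.3668, 0.231]
ee_rot: [0.974, 0.226, -0.0, -0.0]
contact_force: [0.6, -0.5, 0.9]
gripper_width: 0.0515
grip_force: 0.0
```

carry_out(
  motion=[0.73,-0.358,0,0,0,0,0.73,-0.358,0,0,0,0,0.73,-0.358,0,0,0,0,0.73,-0.358,0,0,0,0,0.73,-0.358,0,0,0,0,0.73,-0.358,0,0,0,0,0.73,-0.358,0,0,0,0,0.73,-0.358,0,0,0,0,0.73,-0.358,0,0,0,0,0.73,-0.358,0,0,0,0],
)

```text
clock: 1.77
tcp_pos: [0.5744, -0.1739, 0.231]
ee_rot: [0.974, 0.226, -0.0, -0.0]
contact_force: [0.6, 0.5, -0.3]
gripper_width: 0.0514
grip_force: 0.0
```

carry_out(
  motion=[0,0,0,0,0,-1,0,0,0,0,0,-1,0,0,0,0,0,-1,0,0,0,0,0,-1,0,0,0,0,0,-1,0,0,0,0,0,-1,0,0,0,0,0,-1,0,0,0,0,0,-1,0,0,0,0,0,-1,0,0,0,0,0,-1],
)

```text
clock: 2.6
tcp_pos: [0.5738, -0.1749, 0.2309]
ee_rot: [0.729, 0.685, -0.0, -0.0]
contact_force: [1.0, 0.0, -0.3]
gripper_width: 0.0517
grip_force: 0.0
```

carry_out(
  motion=[0,0,0,0,0,-1,0,0,0,0,0,-1,0,0,0,0,0,-1,0,0,0,0,0,-0.08,0,0,0,0,0,0,0,0,0,0,0,0],
)

```text
clock: 3.1
tcp_pos: [0.5739, -0.175, 0.2311]
ee_rot: [0.613, 0.79, -0.0, -0.0]
contact_force: [-0.9, 0.8, -0.2]
gripper_width: 0.0514
grip_force: 0.0
```

Run:
```python
from station import manip
from h import *
c=manip.camera_params("wrist"); p,d=manip.snapshot("wrist"); c=dict(c,p=p,d=d); np.savez('w1.npz',**c)
cv2.imwrite('pics/w1.png',p[:,:,::-1])
C=cloud(c); O=np.array([.538,-.032]); a=np.deg2rad(14.7); M=np.array([[np.cos(a),np.sin(a)],[-np.sin(a),np.cos(a)]])
Q=C.reshape(-1,3); T=(Q[:,:2]-O)@M.T
k=(Q[:,2]>.06)&(Q[:,2]<.1)&(abs(T[:,0])<.065)&(T[:,1]<-.05)&(T[:,1]>-.2)
print('tin tray frame',k.sum(),cv2.minAreaRect(T[k].astype(np.float32)),np.percentile(Q[k,2],98))
print('ridge y',np.median(T[k&(Q[:,2]>np.percentile(Q[k,2],90)),1]))
k=(Q[:,2]>.06)&(Q[:,2]<.09)&(T[:,0]>.09)&(T[:,0]<.2)&(abs(T[:,1]-.028)<.04)
print('reader',k.sum(),cv2.minAreaRect(T[k].astype(np.float32)) if k.any() else 0)
print('tcp',(manip.get_obs()['tcp_pos'][:2]-O)@M.T)
```

```text
tin tray frame 10594 ((0.00018487870693206787, -0.13062135875225067), (0.070807084441185, 0.11026011407375336), 89.68956756591797) 0.0870560977776292
ridge y -0.13057278934157632
reader 0 0
tcp [-0.00148319 -0.14744855]
```

View pics/w1.png

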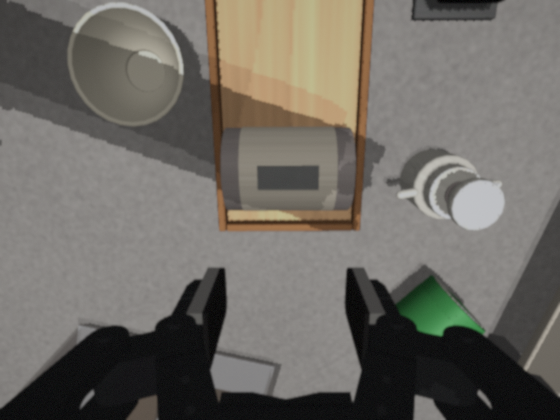

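The wrist view shows the white-band tin square across the tray at (280,170), with the tips spanning its middle. It measures tray y = -0.131. I'll descend now.

carry_out(
  motion=[0.12,0,0.9,0,0,0,0,0,0.9,0,0,0,0,0,0.9,0,0,0,0,0,0.9,0,0,0,0,0,0.7,0,0,0,0,0,0.1,0,0,0,0,0,0,0,0,0],
)

```text
clock: 3.73
tcp_pos: [0.5724, -0.1713, 0.0984]
ee_rot: [0.612, 0.791, -0.0, -0.001]
contact_force: [0.9, 0.1, 0.0]
gripper_width: 0.0513
grip_force: 0.0
```

carry_out(
  motion=[0,0,0.07,0,0,0,0,0,0.07,0,0,0,0,0,0.07,0,0,0,0,0,0,0,0,0],
)

```text
clock: 4.07
tcp_pos: [0.5734, -0.1716, 0.0936]
ee_rot: [0.611, 0.791, 0.0, 0.001]
contact_force: [-0.4, 0.0, 0.3]
gripper_width: 0.0511
grip_force: 0.0
```

carry_out(
  motion=[0,0,0.07,0,0,0,0,0,0.07,0,0,0,0,0,0.07,0,0,0,0,0,0,0,0,0],
)

```text
clock: 4.4
tcp_pos: [0.5728, -0.1715, 0.0862]
ee_rot: [0.611, 0.791, -0.0, -0.0]
contact_force: [-0.5, 0.4, -1.0]
gripper_width: 0.0509
grip_force: 0.0
```

carry_out(
  motion=[0,0,0.03,0,0,0,0,0,0.03,0,0,0,0,0,0,0,0,0],
)

```text
clock: 4.65
tcp_pos: [0.5731, -0.1715, 0.0848]
ee_rot: [0.611, 0.792, -0.0, -0.0]
contact_force: [-0.4, 0.5, 0.8]
gripper_width: 0.0511
grip_force: 0.0
```

carry_out(
  motion=[0,0,0.05,0,0,0,0,0,0.05,0,0,0,0,0,0,0,0,0],
)

```text
clock: 4.9
tcp_pos: [0.5731, -0.1714, 0.0817]
ee_rot: [0.611, 0.792, 0.0, -0.0]
contact_force: [0.4, 0.4, -0.2]
gripper_width: 0.0511
grip_force: 0.0
```

carry_out(
  motion=[0,0,0.03,0,0,0,0,0,0.03,0,0,0,0,0,0,0,0,0],
)

```text
clock: 5.15
tcp_pos: [0.5735, -0.1723, 0.0812]
ee_rot: [0.611, 0.791, -0.0, 0.001]
contact_force: [-3.0, -1.0, 8.1]
gripper_width: 0.0515
grip_force: 4.1
```

carry_out(
  motion=[0.08,0,0,0,0,0,0.15,0,0,0,0,0,0.15,0,0,0,0,0,0.15,0,0,0,0,0,0.15,0,0,0,0,0],
)

```text
clock: 5.57
tcp_pos: [0.5683, -0.1525, 0.0817]
ee_rot: [0.611, 0.791, -0.0, 0.001]
contact_force: [-4.8, -1.4, 12.8]
gripper_width: 0.051
grip_force: 6.8
```

carry_out(
  motion=[0.15,0,0,0,0,0,0.15,0,0,0,0,0,0.15,0,0,0,0,0,0.15,0,0,0,0,0,0.15,0,0,0,0,0,0.08,0,0,0,0,0,0,0,0,0,0,0],
)

```text
clock: 6.15
tcp_pos: [0.5618, -0.1275, 0.0815]
ee_rot: [0.611, 0.792, -0.0, 0.001]
contact_force: [-4.8, -1.1, 11.8]
gripper_width: 0.0512
grip_force: 6.2
```

```bash
cat > meas.py <<'E'
from station import manip
from h import *
O=np.array([.538,-.032]); a=np.deg2rad(14.7); M=np.array([[np.cos(a),np.sin(a)],[-np.sin(a),np.cos(a)]])
def show(n,f=None,zlo=.055,zhi=.083):
    c=manip.camera_params(n); p,d=manip.snapshot(n); c=dict(c,p=p,d=d)
    if f: cv2.imwrite(f,p[:,:,::-1])
    Q=cloud(c).reshape(-1,3); T=(Q[:,:2]-O)@M.T
    tc=(manip.get_obs()['tcp_pos'][:2]-O)@M.T
    k=(Q[:,2]>zlo)&(Q[:,2]<zhi)&(abs(T[:,0])<.063)&(T[:,1]<.08)&(T[:,1]>-.2)
    print(n,k.sum(),cv2.minAreaRect(T[k].astype(np.float32)),'y5..95',np.percentile(T[k,1],[1,99]),'tcp',tc)
    # low-level ends on each side of the gripper -> yaw
    for s in(-1,1):
        e=k&(s*T[:,0]>.042)
        if e.sum()>5: print('  end',s,e.sum(),np.percentile(T[e,1],[2,98]).round(4))
E
python3 -c "
from meas import *
show('top');show('side','pics/s1.png')"
```

```text
top 618 ((-0.0018846988677978516, -0.10643111169338226), (0.11083833128213882, 0.07356610894203186), 0.785164475440979) y5..95 [-0.13830607 -0.07084567] tcp [-0.0011675  -0.09877223]
  end -1 123 [-0.1353 -0.0716]
  end 1 63 [-0.0977 -0.0718]
side 1524 ((-0.00011452659964561462, -0.11329000443220139), (0.11045091599225998, 0.0693514421582222), 0.3159814774990082) y5..95 [-0.14671784 -0.08594113] tcp [-0.00118528 -0.0990014 ]
  end -1 284 [-0.1453 -0.085 ]
  end 1 156 [-0.1456 -0.0923]
```

View pics/s1.png

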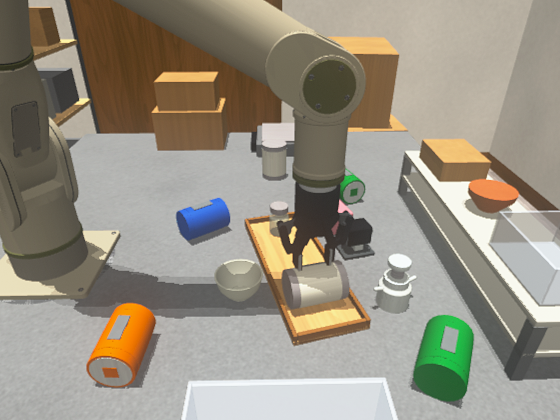

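The tin rolls cleanly: the tip moved 45 mm and the tin 22 mm. I'll lift, go back and repeat.

carry_out(
  motion=[0,0,-0.15,0,0,0,0,0,-0.15,0,0,0,-0.4,0,0,0,0,0,-0.4,0,0,0,0,0,0,0,0,0,0,0,0,0,0.15,0,0,0,0,0,0.08,0,0,0,0,0,0.07,0,0,0,0,0,0,0,0,0],
)

```text
clock: 7.0
tcp_pos: [0.5678, -0.1515, 0.0809]
ee_rot: [0.611, 0.791, -0.001, 0.001]
contact_force: [-4.6, -2.8, 10.3]
gripper_width: 0.0511
grip_force: 5.4
```

carry_out(
  motion=[0.1,0,0,0,0,0,0.2,0,0,0,0,0,0.2,0,0,0,0,0,0.2,0,0,0,0,0,0.2,0,0,0,0,0,0.2,0,0,0,0,0,0.2,0,0,0,0,0,0.2,0,0,0,0,0,0.2,0,0,0,0,0,0.1,0,0,0,0,0],
)

```text
clock: 7.83
tcp_pos: [0.5538, -0.0978, 0.081]
ee_rot: [0.611, 0.792, -0.0, 0.0]
contact_force: [-5.5, -0.2, 11.6]
gripper_width: 0.0513
grip_force: 6.0
```

```bash
python3 -c "
from meas import *
show('top');show('side')"
```

```text
top 531 ((-0.0021143928170204163, -0.07468660175800323), (0.11085193604230881, 0.06551408767700195), 1.0439411401748657) y5..95 [-0.10606814 -0.04289193] tcp [-0.00139782 -0.06706589]
  end -1 106 [-0.1047 -0.0452]
  end 1 53 [-0.0656 -0.0448]
side 1419 ((1.944601535797119e-06, -0.08586850762367249), (0.11017652601003647, 0.06874477863311768), 0.22316206991672516) y5..95 [-0.11897422 -0.0605248 ] tcp [-0.00141139 -0.06749608]
  end -1 266 [-0.1174 -0.0555]
  end 1 154 [-0.1185 -0.0667]
```

carry_out(
  motion=[0,0,-0.15,0,0,0,0,0,-0.15,0,0,0,-0.45,0,0,0,0,0,-0.45,0,0,0,0,0,0,0,0,0,0,0,0,0,0.15,0,0,0,0,0,0.08,0,0,0,0,0,0.07,0,0,0,0,0,0,0,0,0],
)

```text
clock: 8.68
tcp_pos: [0.561, -0.1255, 0.0808]
ee_rot: [0.611, 0.791, -0.001, 0.0]
contact_force: [-4.2, -3.2, 9.9]
gripper_width: 0.0514
grip_force: 5.1
```

carry_out(
  motion=[0.1,0,0,0,0,0,0.2,0,0,0,0,0,0.2,0,0,0,0,0,0.2,0,0,0,0,0,0.2,0,0,0,0,0,0.2,0,0,0,0,0,0.2,0,0,0,0,0,0.2,0,0,0,0,0,0.2,0,0,0,0,0,0.1,0,0,0,0,0],
)

```text
clock: 9.52
tcp_pos: [0.5469, -0.0717, 0.0811]
ee_rot: [0.611, 0.792, -0.0, 0.0]
contact_force: [-6.7, -0.3, 13.3]
gripper_width: 0.0513
grip_force: 6.8
```

carry_out(
  motion=[0,0,-0.15,0,0,0,0,0,-0.15,0,0,0,-0.45,0,0,0,0,0,-0.45,0,0,0,0,0,0,0,0,0,0,0,0,0,0.15,0,0,0,0,0,0.08,0,0,0,0,0,0.07,0,0,0,0,0,0,0,0,0],
)

```text
clock: 10.27
tcp_pos: [0.5541, -0.0992, 0.0805]
ee_rot: [0.611, 0.791, -0.001, 0.0]
contact_force: [-4.0, -2.6, 9.1]
gripper_width: 0.0512
grip_force: 4.4
```

carry_out(
  motion=[0.1,0,0,0,0,0,0.2,0,0,0,0,0,0.2,0,0,0,0,0,0.2,0,0,0,0,0,0.2,0,0,0,0,0,0.2,0,0,0,0,0,0.2,0,0,0,0,0,0.2,0,0,0,0,0,0.2,0,0,0,0,0,0.1,0,0,0,0,0],
)

```text
clock: 11.1
tcp_pos: [0.5401, -0.0457, 0.0812]
ee_rot: [0.611, 0.792, -0.0, 0.0]
contact_force: [-7.6, -1.2, 16.0]
gripper_width: 0.0512
grip_force: 7.8
```

```bash
python3 -c "
from meas import *
show('top');show('side')"
```

```text
top 421 ((-0.0021980032324790955, -0.01198532059788704), (0.11065025627613068, 0.05026703327894211), 2.009032726287842) y5..95 [-0.02603419  0.01195562] tcp [-0.00140514 -0.01323301]
  end -1 94 [-0.0329  0.0109]
  end 1 36 [-0.0023  0.0115]
side 1238 ((0.000341709703207016, -0.0302957221865654), (0.06901658326387405, 0.11187481135129929), 88.8828125) y5..95 [-0.06298604 -0.00407375] tcp [-0.00142563 -0.01358781]
  end -1 222 [-0.0615 -0.0008]
  end 1 135 [-0.0626 -0.0116]
```

carry_out(
  motion=[0,0,-0.15,0,0,0,0,0,-0.15,0,0,0,-0.45,0,0,0,0,0,-0.45,0,0,0,0,0,0,0,0,0,0,0,0,0,0.15,0,0,0,0,0,0.08,0,0,0,0,0,0.07,0,0,0,0,0,0,0,0,0],
)

```text
clock: 11.95
tcp_pos: [0.5472, -0.0729, 0.0804]
ee_rot: [0.611, 0.792, -0.0, 0.0]
contact_force: [-3.2, -1.7, 7.9]
gripper_width: 0.0513
grip_force: 4.1
```

carry_out(
  motion=[0.1,0,0,0,0,0,0.2,0,0,0,0,0,0.2,0,0,0,0,0,0.2,0,0,0,0,0,0.2,0,0,0,0,0,0.2,0,0,0,0,0,0.2,0,0,0,0,0,0.2,0,0,0,0,0,0.2,0,0,0,0,0,0.1,0,0,0,0,0],
)

```text
clock: 12.78
tcp_pos: [0.5333, -0.0194, 0.0812]
ee_rot: [0.611, 0.792, -0.0, 0.0]
contact_force: [-8.3, -0.9, 16.4]
gripper_width: 0.0514
grip_force: 8.3
```

carry_out(
  motion=[0,0,0,0,0,0,0,0,-0.15,0,0,0,0,0,-0.85,0,0,0,-0.9,0,-1,0,0,0,-0.9,0,-1,0,0,0,-0.9,0,-1,0,0,0,0,0,0,0,0,0,0,0,0,0,0,0],
)

```text
clock: 13.45
tcp_pos: [0.5549, -0.1, 0.2011]
ee_rot: [0.612, 0.791, 0.001, 0.001]
contact_force: [0.7, 0.8, -0.3]
gripper_width: 0.0511
grip_force: 0.0
```

```bash
python3 -c "
from meas import *
show('wrist','pics/w2.png',.055,.095);show('top',None,.055,.095);show('side',None,.055,.095)"
```

```text
wrist 15599 ((0.00040551647543907166, 0.0026961974799633026), (0.11007537692785263, 0.07308387756347656), 0.031621914356946945) y5..95 [-0.03224686  0.03793298] tcp [-0.00132839 -0.06819393]
  end -1 1734 [-0.0312  0.0366]
  end 1 1824 [-0.0305  0.0362]
top 1489 ((-0.0019605159759521484, 0.003408912569284439), (0.11071902513504028, 0.07426536828279495), 0.03645816817879677) y5..95 [-0.03173538  0.03903732] tcp [-0.00160482 -0.06729136]
  end -1 237 [-0.0292  0.0377]
  end 1 144 [-0.0299  0.0383]
side 1351 ((-0.00020389631390571594, -0.002957656979560852), (0.06795634329319, 0.11068342626094818), 89.80814361572266) y5..95 [-0.03580695  0.02127182] tcp [-0.00168847 -0.06687287]
  end -1 222 [-0.0345  0.0257]
  end 1 147 [-0.0356  0.0171]
```

View pics/w2.png

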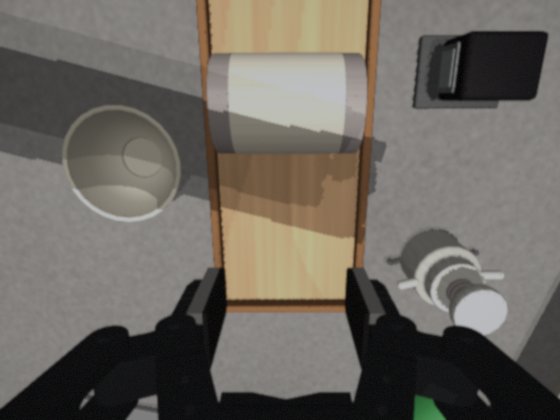

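The tin is square at tray y ≈ +0.003 (pixel 286,103). The reader is at (500,66) in the same view, so I'll measure it relative to the tin.

```bash
cat >> meas.py <<'E'
def reader(n):
    c=manip.camera_params(n); p,d=manip.snapshot(n); c=dict(c,p=p,d=d)
    Q=cloud(c).reshape(-1,3); T=(Q[:,:2]-O)@M.T
    for lo,hi in((.066,.085),(.03,.065)):
        k=(Q[:,2]>lo)&(Q[:,2]<hi)&(T[:,0]>.09)&(T[:,0]<.2)&(T[:,1]<.066)&(T[:,1]>-.02)
        if k.sum()>5: print(n,lo,k.sum(),'x',np.percentile(T[k,0],[2,98]).round(4),'y',np.percentile(T[k,1],[1,99]).round(4),cv2.minAreaRect(T[k].astype(np.float32)),Q[k,2].max())
    # rim edges of tray for reference
E
python3 -c "
from meas import *
reader('wrist');reader('top');print(manip.get_obs()['tcp_pos'])"
```

```text
wrist 0.066 5787 x [0.1241 0.1771] y [0.0058 0.0507] ((0.15144363045692444, 0.02841067500412464), (0.05620575323700905, 0.045262303203344345), 0.15109769999980927) 0.07701719519747008
wrist 0.03 1212 x [0.1212 0.1262] y [0.0056 0.0499] ((0.124489426612854, 0.028059285134077072), (0.0074639953672885895, 0.04578286036849022), 1.3762933015823364) 0.0649971779331927
top 0.066 443 x [0.1225 0.1756] y [0.0067 0.0517] ((0.14988675713539124, 0.028820985928177834), (0.046182841062545776, 0.05714387446641922), 89.74422454833984) 0.07829745059121729
top 0.03 113 x [0.1188 0.1872] y [0.0076 0.0521] ((0.1497979611158371, 0.03783594071865082), (0.0729454830288887, 0.04169582575559616), 17.934370040893555) 0.06420192248851153
[ 0.55340207 -0.09729489  0.19887103]
```

carry_out(
  motion=[0.95,0,0.9,0,0,0,0.95,0,0.9,0,0,0,0,0,0.9,0,0,0,0,0,0.9,0,0,0,0,0,0.1,0,0,0,0,0,0.15,0,0,0,0,0,0.08,0,0,0,0,0,0.07,0,0,0,0,0,0,0,0,0],
)

```text
clock: 14.45
tcp_pos: [0.5406, -0.0437, 0.0813]
ee_rot: [0.611, 0.791, 0.0, 0.001]
contact_force: [0.2, 0.2, 1.5]
gripper_width: 0.0512
grip_force: 0.4
```

carry_out(
  motion=[0.1,0,0,0,0,0,0.2,0,0,0,0,0,0.2,0,0,0,0,0,0.2,0,0,0,0,0,0.2,0,0,0,0,0,0.2,0,0,0,0,0,0.2,0,0,0,0,0,0.2,0,0,0,0,0,0.1,0,0,0,0,0,0.1,0,0,0,0,0],
)

```text
clock: 15.28
tcp_pos: [0.5274, 0.0067, 0.0814]
ee_rot: [0.611, 0.792, 0.001, 0.001]
contact_force: [0.0, 0.8, 6.0]
gripper_width: 0.0511
grip_force: 2.7
```

carry_out(
  motion=[0,0,0,0,0,0,0,0,0,0,0,0,0,0,-0.1,0,0,0,0,0,-0.6,0,0,0,0,0,-1,0,0,0,-0.9,0,-1,0,0,0,-0.9,0,-1,0,0,0,-0.9,0,0,0,0,0,0,0,0,0,0,0,0,0,0,0,0,0],
)

```text
clock: 16.12
tcp_pos: [0.5472, -0.0739, 0.1913]
ee_rot: [0.612, 0.791, -0.0, 0.0]
contact_force: [0.4, 0.8, -1.2]
gripper_width: 0.0509
grip_force: 0.0
```

```bash
python3 -c "
from meas import *
show('wrist','pics/w3.png',.055,.095);show('top',None,.055,.095);reader('wrist');show('side','pics/s3.png',.055,.095);show('top',None,.055,.095)"
```

```text
wrist 16734 ((0.0004306286573410034, 0.028403695672750473), (0.07384482026100159, 0.11031397432088852), 89.78706359863281) y5..95 [-0.00682983  0.06415101] tcp [-0.00158532 -0.04122356]
  end -1 1851 [-0.0057  0.0628]
  end 1 1988 [-0.005   0.0631]
top 1500 ((-0.002292487770318985, 0.029458248987793922), (0.11017124354839325, 0.07406124472618103), 0.25610023736953735) y5..95 [-0.00577227  0.06522288] tcp [-0.0014692  -0.04038968]
  end -1 239 [-0.0038  0.0641]
  end 1 138 [-0.0038  0.0639]
wrist 0.066 5604 x [0.1242 0.1773] y [0.0063 0.0512] ((0.15149372816085815, 0.028221528977155685), (0.056262750178575516, 0.046147022396326065), 0.04513237997889519) 0.07637332360375149
wrist 0.03 1198 x [0.1211 0.1262] y [0.0063 0.0506] ((0.12443868815898895, 0.028327297419309616), (0.045913778245449066, 0.007432077080011368), 89.55015563964844) 0.06499830619746572
side 1275 ((4.6212226152420044e-05, 0.021014615893363953), (0.06745245307683945, 0.11269012838602066), 87.56776428222656) y5..95 [-0.01017954  0.04600996] tcp [-0.00135319 -0.04006148]
  end -1 211 [-0.0092  0.0529]
  end 1 137 [-0.0082  0.0413]
top 1493 ((-0.0017916969954967499, 0.029382837936282158), (0.0741361677646637, 0.11077961325645447), 89.84464263916016) y5..95 [-0.00611872  0.06520788] tcp [-0.00130139 -0.04018972]
  end -1 234 [-0.0046  0.0638]
  end 1 144 [-0.003   0.0639]
```

View pics/w3.png

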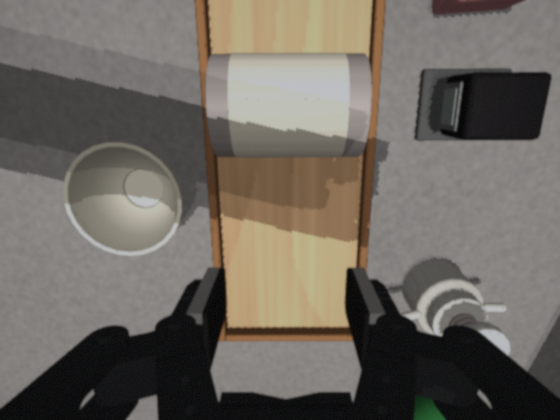

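The tin is centred on the reader: tin y 0.0284, window y 0.0282. It is square and at rest at (288,105), opposite the window at (452,105), and the arm is clear.

```bash
python3 -c "
from station import manip
print(manip.sign_off())"
```

```text
the job is handed in; nothing more can be done
None
```

The tin was rolled along the tray by its top and now rests square in front of the reader window, within about 1 mm of its centre by the wrist and top cameras; the arm is clear and the job is handed in, with no verdict returned.

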